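# Hold the brake master cylinder piston down off its circlip

## Task

The motorcycle brake master cylinder stands in the vise with its open end up, and its circlip has to come out. Take the pin punch (the longest of the three punches in the wooden stand) and push its flat end down through the circlip's opening on to the piston, keeping it upright, until the piston is about 10 mm down against its spring; finish while holding it there, still gripping the punch. Leave the other punches, the pliers and the engine barrel as they are, and keep the gripper itself off the cylinder.

Things in the scene. Friction and masses are not known exactly. Their poses are not given: they have to be found in the camera images.
- stand: wooden punch stand fixed to the bench, a block 60 x 150 x 60 mm high; origin at the centre of its underside; its y axis runs along the row of three holes (48 mm apart, the middle one at the origin; 9.5 mm wide, 50 mm deep), x across the row. One punch stands in each hole; which stands where varies
- pin_punch_grip (a point): the pin punch, loose, steel, standing tip down in the stand and loose enough to lean a degree or two: 150 mm long overall, the tallest of the three (its top is 160 mm above the bench); a round handle 12 mm in diameter and 75 mm long above a straight round pin 8 mm in diameter and 75 mm long. This point is on its axis in the handle, 115 mm above the tip and 35 mm below the top; z points up along the punch (away from the tip); about 100 g
- pin_punch_tip (a point): centre of the flat lower end of the pin punch (6 mm flat with a small chamfer); same axes. In the stand it is 10 mm above the bench, 50 mm below the stand's top, so the punch has to be raised at least 55 mm to come out
- pin_punch: the same pin punch; origin at the tip, z up along it
- centre_punch_mid (a point): middle of the short centre punch, 108 mm long, handle 12 mm thick, pointed; standing in another hole of the stand: leave alone
- taper_punch_mid (a point): middle of the taper punch, 120 mm long, handle 12 mm thick, tapering tip; standing in another hole of the stand: leave alone
- vise: low grey drill vise fixed to the bench, about 225 x 150 mm, jaws 104 mm long, their top 70 mm above the bench; origin on the bench under the middle of the gap between the jaws; x along the screw, its cross handle on the -x side (up to 70 mm high), y along the jaws
- master_cylinder: aluminium brake master cylinder clamped upright between the jaws, fixed, anywhere along them: 100 mm tall, barrel 28 mm and mouth collar 33 mm in diameter, two flange ears along its y axis reaching 46 mm out and a pipe stub to 40 mm out along x, all below the mouth; origin at the centre of its underside, 26 mm above the bench; z up along the bore
- bore_mouth (a point): centre of the cylinder's open upper end (126 mm above the bench), same axes. Going down: a counterbore 22 mm wide and 10 mm deep, then the circlip with its washer 2.5 mm thick, whose round opening is 14 mm wide, then the 16 mm bore with the piston's flat top 14 mm below the mouth
- piston_top (a point): centre of the piston's flat top (15 mm in diameter), 14 mm below the mouth at the start; goes down with the piston
- piston (a joint): how far the piston is pressed down into the bore, in m: 0 resting up, 0.018 at the bottom stop. A spring pushes it back up: 4 N at the start, rising by 0.3 N per mm (7 N at 10 mm)
- pliers_mid (a point): circlip pliers lying flat on the bench, about 180 x 65 x 11 mm: leave alone. Point in the middle
- barrel: bare finned aluminium engine barrel standing on the bench, about 105 x 100 x 94 mm, 1.6 kg: leave alone. Origin at the centre of its underside

How it is judged:
By the outcome, as a careful person would: the job done as asked, in the order asked, and still so for the second after the job is handed in, while the arm keeps its last pose, push and grip.
It also fails if it takes over 42 s, if anything falls off the work surface, if the arm or the gripper's body presses on something with over 40 N, if the wrist force passes 120 N, or if a joint passes its speed limit or range.

## Robot

A 6-joint arm with a two-finger parallel gripper is mounted at the origin on the work surface. World frame = base frame: x ahead of the robot, y to its left, z up, the work surface at z = 0. Lengths are in mm, angles in rad, forces in N, time in s.
With the tool pointing down it reaches from about 350 to 975 mm from the base axis. Payload 7.1 kg.
Tool frame: the origin (TCP) lies midway between the tips of the shut fingers; the grasp point (between the pads) lies 19 mm behind it; z points along the fingers, x is the direction in which the jaws open and shut, and the axes are right-handed (so a half turn about z gives the same grasp; the last joint's range is limited). The gripper opens to 88 mm and grips with 3 to 60 N. Pads are 20 mm wide; open, the fingers measure 115 mm over their backs; the gripper's body (75 mm by 178 mm) begins 61 mm behind the grasp point.
Start: joints at [1.305, 0.423, 1.63, -0, 1.089, -0.019], TCP at [152.657, 606.053, 189.175] pointing down, gripper open.
Joint ranges: [-3, 3], [-0.9, 2.11], [0.09, 2.58], [-1.31, 4.45], [0.11, 2.69], [-2.54, 2.54]. Speed limits (rad/s): [2.39, 2.39, 3.01, 3.14, 3.14, 3.14].

## Interface

Orientations are given as a rotation vector (axis times angle).
In Python, from workcell import telemetry, imaging, ticket gives the robot as it stands.
- The arm moves only by the tool jog_arm, never from a script. Its arguments are lists of equal length, an entry for each row: "travel": the shift along the world's x, y, z in units of 400 mm (1.0 is 400 mm), a list of three; "dr": the turn, a rotation vector about the world's x, y, z in units of 90 degrees (1.0 is 90 degrees), a list of three. In form: {"travel": [[tx, ty, tz], ...], "dr": [[wx, wy, wz], ...]}. A call has exactly 10 rows; each row is the pose to reach, as a shift and turn from the pose measured when the call began; what a row does not reach only later rows make up. A row lasts 1/10 s, in which the tool goes at most 50 mm and 8.59 degrees, less where a joint would pass 70% of its speed; a pose out of reach is approached as far as the arm can. A call with a number of a shift or a turn outside -1 to 1 is refused whole. A call with a gripper value outside its range is refused whole. "hand" is the opening, from -1 (shut) to 1 (fully open), set as the call begins (left out, the last holds). The fingers move at their own pace and stop on an object; the grip force is fixed at half the most. Time passes only in rows, so rows that repeat a pose let the fingers close, or fill a call up. It gives the time, the measured TCP pose, the force and the opening at its end, in the units of the state.
- telemetry.get_obs(): the state, without advancing time (a new reading comes with each control period).
- imaging.get_image(name): name is "side" or "top" or "wrist"; returns a dict with "pixels" (420x560x3 uint8, red, green, blue), "range_z" (420x560 float32, mm along the optical axis (not along the pixel's ray), 0 where there is no reading), "fx", "fy", "cx", "cy" (pixels), "extrinsics" (4x4, takes a point from world to camera coordinates). Camera axes: x right, y down, z forward; pixel columns grow to the right and rows downward; lengths in mm; the calibration is good to about 2 mm. The wrist camera is an equidistant fisheye: a pixel r from the principal point sees the ray r / f radians off the axis. A picture is of the moment at which its call begins.
- ticket.close_job(): hands the job in, once; it reports no verdict.
The state is a dict: "t": time; "qpos": joint angles; "qvel": joint speeds; "joint_torque": joint torques, N m; "ee_pos": TCP position; "orientation": TCP orientation; "ft_force": force on the tool from outside, world axes, zero at the start; "moment": the same for the moment, N m; "width": finger opening in mm.
Only numpy, scipy, OpenCV 4.12 (cv2) and the standard library are available. Lean on these libraries where they do the work, as an engineer would, in place of code of your own. Each camera call takes 0.05 s, during which the arm holds its last target. There are 200 camera calls.

## Working session

There is one attempt and no reset: what is moved stays moved. The work goes in short steps, Python scripts to look and compute and a tool call to move; the robot and the scene stay as the last step left them, time stands still between calls to the robot, and variables do not carry over. Pictures are saved under pics/ and viewed, about 8 in all and at most 12, crops included, and the job is handed in when it is done.

Besides the shell and the picture viewer there is one more tool, called after "Emit:" as name(argument=value, ...) on one line, values as JSON. jog_arm: Moves the arm, as the interface text tells. Its arguments: {"type":"object","properties":{"travel":{"type":"array"},"dr":{"type":"array"},"hand":{"type":"number"}},"required":["travel","dr"]}

```bash
mkdir -p pics; cat > h.py <<'E'
import numpy as np, cv2
from workcell import telemetry, imaging, ticket
def grab(n):
    d=imaging.get_image(n); np.savez(f'pics/{n}.npz',**d); return d
def pts(d):
    """world points of every pixel (pinhole)"""
    z=d['range_z'].astype(float); v,u=np.mgrid[:z.shape[0],:z.shape[1]]
    c=np.stack([(u-d['cx'])/d['fx']*z,(v-d['cy'])/d['fy']*z,z],-1)
    T=np.linalg.inv(d['extrinsics']); w=c@T[:3,:3].T+T[:3,3]; w[z==0]=np.nan
    return w
E
python3 - <<'E'
from h import *
s=telemetry.get_obs(); print(s)
for n in('top','side'):
    d=grab(n); cv2.imwrite(f'pics/{n}1.png',cv2.resize(d['pixels'][:,:,::-1],None,fx=1.4,fy=1.4)); print(n,d['fx'],d['cx'],d['cy'],d['extrinsics'].round(3).tolist())
E
```

```text
{'t': 0.0, 'qpos': array([ 1.30498213e+00,  4.23817678e-01,  1.63067842e+00, -2.23880241e-06,
        1.08862280e+00, -1.89897481e-02]), 'qvel': array([-6.94123039e-04, -1.89397683e-04, -9.11192879e-04,  2.39014121e-04,
        9.63831986e-05, -2.66783972e-04]), 'joint_torque': array([ 1.09232482e-03, -5.44622219e+01, -2.73670453e+01,  6.45092083e-02,
        2.27317074e-02, -9.29332464e-05]), 'ee_pos': array([152.51325209, 605.47848377, 188.42076113]), 'orientation': array([ 2.47727911e+00,  1.93052580e+00, -1.91623337e-03]), 'ft_force': array([ 0.13669453,  0.65055782, -0.44808853]), 'moment': array([ 0.05697535,  0.03099569, -0.02808942]), 'width': 87.69992630117304}
top 386.8457469550965 276.53950863299144 200.65063442777895 [[-0.016, -0.999, 0.032, 7.807], [-0.987, 0.011, -0.163, 646.87], [0.162, -0.034, -0.986, 657.752], [0.0, 0.0, 0.0, 1.0]]
side 503.96917588859225 282.3264474242201 211.4942311030845 [[-0.995, -0.1, 0.011, 639.521], [-0.082, 0.745, -0.662, 104.398], [0.058, -0.66, -0.749, 1009.686], [0.0, 0.0, 0.0, 1.0]]
```

View pics/top1.png

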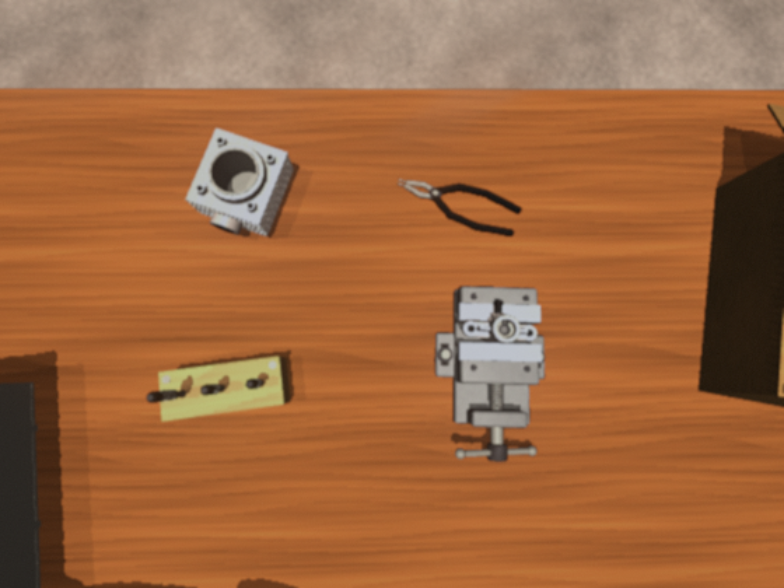

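View pics/side1.png

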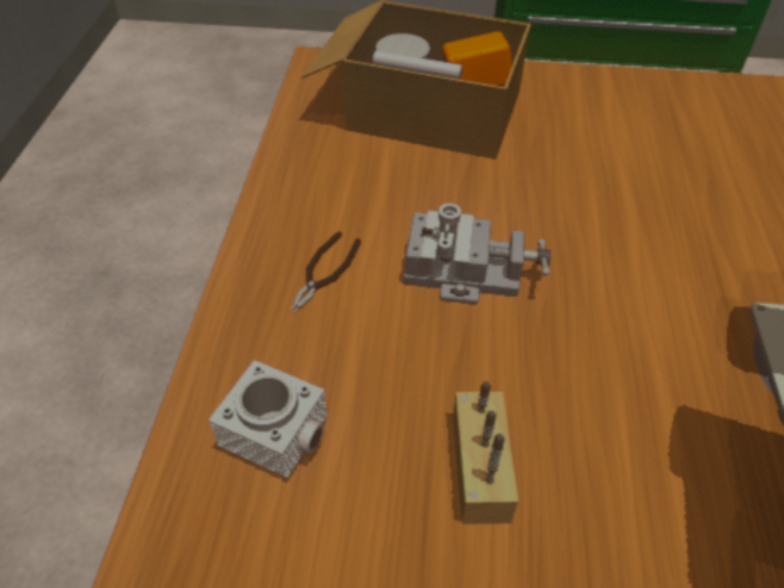

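Top view: the stand is at about (222,388) with three punches, the tallest at the left end (155,397). The cylinder mouth is at (507,328), the barrel at (238,180), the pliers at (460,210). The side view agrees, with the tallest punch nearest the camera at (497,445).

```bash
python3 - <<'E'
from h import *
for n in('top','side'):
    d=dict(np.load(f'pics/{n}.npz')); w=pts(d); v,u=np.mgrid[:420,:560]
    box=dict(top=[(95,210,245,305),(320,390,195,270)],side=[(315,375,265,375),(285,360,140,215)])[n]
    for k,(a,b,c,e) in enumerate(box):
        p=w[c:e,a:b].reshape(-1,3); p=p[~np.isnan(p[:,0])]
        if k==0:
            t=p[(p[:,2]>50)&(p[:,2]<64)]; r=cv2.minAreaRect(t[:,:2].astype(np.float32)); print(n,'stand',r, np.median(t[:,2]))
            h=p[p[:,2]>70]
            Z=np.float32(h[:,:2]); _,lab,cen=cv2.kmeans(Z,3,None,(3,50,.1),5,2)
            for i in range(3):
                q=h[lab[:,0]==i]; print(' punch',len(q),q.mean(0).round(1),q[:,2].max().round(1))
                for z0 in range(70,165,15):
                    m=q[(q[:,2]>=z0)&(q[:,2]<z0+15)]
                    if len(m): print('   ',z0,len(m),m.mean(0).round(1),np.ptp(m,axis=0).round(1))
        else:
            t=p[(p[:,2]>118)&(p[:,2]<132)]; r=cv2.minEnclosingCircle(t[:,:2].astype(np.float32)); print(n,'mouth',r,t.mean(0).round(1),len(t))
            t=p[(p[:,2]>64)&(p[:,2]<75)]; print(' jaws',cv2.minAreaRect(t[:,:2].astype(np.float32)))
E
```

```text
top stand ((513.5127563476562, 209.282958984375), (60.028160095214844, 151.27740478515625), 6.763843059539795) 61.039124044557184
 punch 184 [508.3 253.  130.2] 162.5
    70 14 [508.2 253.7  75.8] [ 7.   2.7 13. ]
    85 14 [508.9 251.7  95.6] [9.8 5.1 9.2]
    100 27 [508.5 252.1 107.5] [11.7  6.  14.8]
    115 26 [508.5 251.6 122.4] [12.1  6.4 14.5]
    130 32 [507.9 251.9 137.3] [11.1  4.3 14.3]
    145 51 [508.3 253.9 154. ] [11.6 10.4 14.7]
    160 20 [508.3 255.5 161.1] [7.4 7.3 2.4]
 punch 76 [519.3 158.6 107.9] 121.5
    70 6 [518.7 156.   81.2] [8.3 2.1 6.6]
    85 14 [520.  156.6  93.6] [11.4  4.2 13.9]
    100 20 [519.4 158.2 108.1] [11.4 10.1 14.5]
    115 36 [519.1 160.1 117.9] [9.5 9.5 6.5]
 punch 103 [513.9 205.8 114.1] 133.2
    70 6 [513.9 204.7  80.6] [ 9.9  3.1 13.2]
    85 19 [514.1 204.1  93.6] [11.5  4.4 11.9]
    100 21 [514.2 204.7 107.5] [11.4  7.8 12.8]
    115 39 [513.6 206.5 124.9] [ 9.8 10.4 14.5]
    130 18 [514.  207.9 131.4] [6.2 8.1 3.2]
top mouth ((577.8430786132812, -136.2116241455078), 16.49158477783203) [ 577.9 -135.7  125.1] 220
 jaws ((578.55731
[... 589 characters left out ...]
nch 155 [513.5 212.7 107.1] 131.3
    70 19 [513.3 212.9  78.5] [ 9.8  5.5 13.7]
    85 37 [514.  213.6  92.9] [12.1  8.7 14.5]
    100 37 [513.3 213.6 107.6] [11.9  6.8 14.4]
    115 60 [513.5 211.4 123.9] [11.1 11.1 14.3]
    130 2 [513.2 212.1 131.1] [3.1 1.7 0.4]
 punch 126 [519.1 164.9  98.3] 118.7
    70 26 [519.4 165.9  78.3] [10.4  5.6 14.4]
    85 39 [519.  165.4  92.2] [12.3  7.9 14.6]
    100 44 [519.2 164.7 108.4] [11.5  9.5 14.2]
    115 17 [519.1 163.1 117.1] [6.8 8.4 3.7]
side mouth ((577.0740966796875, -134.13739013671875), 17.58906364440918) [ 577.5 -134.   123.1] 130
 jaws ((574.2437744140625, -141.53240966796875), (107.37348175048828, 122.8357925415039), 87.82707977294922)
```

Pin punch axis is at about (508, 256.5), nearly upright. The mouth is at about (577.6, -135.3). I'll move above the punch, jaws opening across the row.

Emit:
jog_arm(travel=[[0.07,-0.07,0.03],[0.15,-0.15,0.03],[0.23,-0.23,0.03],[0.31,-0.31,0.03],[0.39,-0.39,0.03],[0.47,-0.46,0.03],[0.55,-0.54,0.03],[0.63,-0.62,0.03],[0.7,-0.69,0.03],[0.75,-0.74,0.03]], dr=[[0,0,-0.07],[0,0,-0.15],[0,0,-0.22],[0,0,-0.3],[0,0,-0.38],[0,0,-0.46],[0,0,-0.54],[0,0,-0.62],[0,0,-0.7],[0,0,-0.767]], hand=1)

```text
t: 1.1
ee_pos: [453.9, 307.5, 200.3]
orientation: [3.136, 0.177, -0.003]
ft_force: [-0.0, -0.1, 0.2]
width: 87.9
```

Emit:
jog_arm(travel=[[0.05,-0.05,0],[0.1,-0.09,0],[0.125,-0.115,0],[0.136,-0.1275,0],[0.136,-0.1275,0],[0.136,-0.1275,0],[0.136,-0.1275,0],[0.136,-0.1275,0],[0.136,-0.1275,0],[0.136,-0.1275,0]], dr=[[0,0,0],[0,0,0],[0,0,0],[0,0,0],[0,0,0],[0,0,0],[0,0,0],[0,0,0],[0,0,0],[0,0,0]])

```text
t: 2.1
ee_pos: [508.1, 256.8, 200.3]
orientation: [3.136, 0.178, -0.002]
ft_force: [-1.1, 0.5, -0.3]
width: 88.2
```

```bash
python3 - <<'E'
from h import *
s=telemetry.get_obs(); print(s['ee_pos'],s['orientation'],s['qpos'])
d=grab('wrist'); cv2.imwrite('pics/wrist1.png',cv2.resize(d['pixels'][:,:,::-1],None,fx=1.4,fy=1.4))
print(d['fx'],d['cx'],d['cy'],d['extrinsics'].round(3).tolist())
E
```

```text
[508.06306067 256.78538668 200.34185403] [ 3.13613911e+00  1.77881925e-01 -2.39392510e-03] [4.46948970e-01 3.29578929e-01 1.74436686e+00 2.26877099e-04
 1.06921320e+00 3.33521072e-01]
325.19226210127806 277.7828248761569 207.81940800368434 [[0.993, 0.114, -0.001, -533.336], [0.111, -0.962, 0.251, 158.815], [0.027, -0.249, -0.968, 450.634], [0.0, 0.0, 0.0, 1.0]]
```

View pics/wrist1.png

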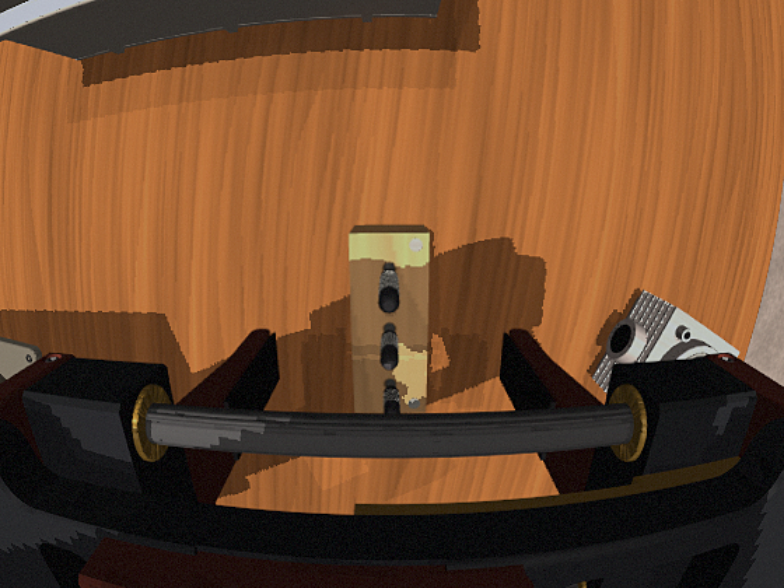

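The tallest punch's top is at (388,298) in the wrist view, between the fingers. I'll check it by projection against the expected position.

```bash
python3 - <<'E'
from h import *
d=dict(np.load('pics/wrist.npz')); E=d['extrinsics']
def pr(p):
    c=E[:3,:3]@p+E[:3,3]; r=np.hypot(c[0],c[1]); th=np.arctan2(r,c[2]); return (np.array([d['cx'],d['cy']])+d['fx']*th*c[:2]/r)*1.4
for y in(252,256.5,261): print(y,pr(np.array([508,y,160])),pr(np.array([508,y,100])))
for p in((508.06,256.8,200.3),(514,209,132)): print(pr(np.array(p)))
E
```

```text
252 [388.66330665 314.67343061] [388.82698576 287.68764184]
256.5 [389.61279221 306.77715372] [389.59581374 281.19070017]
261 [390.57161522 298.79872077] [390.3699274  274.64962656]
[389.83458206 331.33838638]
[390.42963885 366.75582828]
```

Agreement is within a few mm (about y 257-259), and the 20 mm pads tolerate that. I'll descend, then close.

Emit:
jog_arm(travel=[[0,0,-0.03],[0,0,-0.06],[0,0.001,-0.1],[0,0.002,-0.14],[0,0.002,-0.17],[0,0.002,-0.2],[0,0.002,-0.22],[0,0.002,-0.236],[0,0.002,-0.236],[0,0.002,-0.236]], dr=[[0,0,0],[0,0,0],[0,0,0],[0,0,0],[0,0,0],[0,0,0],[0,0,0],[0,0,0],[0,0,0],[0,0,0]])

```text
t: 3.15
ee_pos: [508.4, 257.6, 106.1]
orientation: [3.136, 0.178, -0.002]
ft_force: [-0.2, -0.2, 0.5]
width: 87.8
```

Emit:
jog_arm(travel=[[0,0,0],[0,0,0],[0,0,0],[0,0,0],[0,0,0],[0,0,0],[0,0,0],[0,0,0],[0,0,0],[0,0,0]], dr=[[0,0,0],[0,0,0],[0,0,0],[0,0,0],[0,0,0],[0,0,0],[0,0,0],[0,0,0],[0,0,0],[0,0,0]], hand=-1)

```text
t: 4.15
ee_pos: [508.3, 257.6, 106.1]
orientation: [3.136, 0.178, -0.002]
ft_force: [-0.0, 0.0, -0.5]
width: 11.8
```

Gripped at 11.8 mm. I'll lift straight up.

Emit:
jog_arm(travel=[[0,0,0.02],[0,0,0.05],[0,0,0.09],[0,0,0.13],[0,0,0.18],[0,0,0.23],[0,0,0.28],[0,0,0.33],[0,0,0.365],[0,0,0.365]], dr=[[0,0,0],[0,0,0],[0,0,0],[0,0,0],[0,0,0],[0,0,0],[0,0,0],[0,0,0],[0,0,0],[0,0,0]])

```text
t: 5.15
ee_pos: [509.6, 258.2, 254.8]
orientation: [-3.135, -0.178, -0.005]
ft_force: [0.2, 0.2, -2.1]
width: 11.1
```

```bash
python3 - <<'E'
from h import *
s=telemetry.get_obs(); print(s['ee_pos'],s['width'],s['ft_force'])
for n in('top','side'):
    d=grab(n); w=pts(d); E=d['extrinsics']
    p=w.reshape(-1,3); x,y,z=s['ee_pos']
    m=(np.abs(p[:,0]-x)<25)&(np.abs(p[:,1]-y)<25)&(p[:,2]>130)&(p[:,2]<z-6)
    q=p[m]
    for z0 in range(140,250,10):
        k=q[(q[:,2]>=z0)&(q[:,2]<z0+10)]
        if len(k): print(n,z0,len(k),k.mean(0).round(1),np.ptp(k,axis=0).round(1))
    c=E[:3,:3]@np.array([x,y,z-40])+E[:3,3]; u=d['fx']*c[0]/c[2]+d['cx']; v=d['fy']*c[1]/c[2]+d['cy']; print(n,u,v)
    u,v=int(u),int(v); im=d['pixels'][max(v-60,0):v+60,max(u-70,0):u+70,::-1]
    cv2.imwrite(f'pics/{n}2.png',cv2.resize(im,None,fx=4,fy=4,interpolation=cv2.INTER_CUBIC))
a=[cv2.resize(cv2.imread(f'pics/{n}2.png'),(400,340)) for n in('top','side')]; cv2.imwrite('pics/lift.png',np.hstack(a))
E
```

```text
[509.55357794 258.17081494 254.8375513 ] 11.09929538028317 [ 0.1944383   0.18900505 -2.07800553]
top 160 12 [509.7 254.5 165.5] [7.1 3.8 6.5]
top 170 17 [509.9 254.3 175.4] [7.  3.2 9.2]
top 180 18 [510.8 254.9 184.9] [7.1 6.1 8.6]
top 190 15 [509.7 254.3 194.8] [6.8 3.7 8.6]
top 200 19 [509.9 254.2 204.7] [6.9 3.2 9.9]
top 210 21 [510.4 254.6 215. ] [7.  3.7 9.8]
top 220 20 [510.1 254.3 225.1] [7.8 4.1 8.4]
top 230 11 [509.3 253.5 234.7] [8.5 4.  9.2]
top 240 29 [510.4 252.7 244.9] [12.2  7.4  8.2]
top 89.28716771776521 284.0114050610007
side 150 5 [509.6 259.4 158.6] [4.4 2.1 3.6]
side 160 19 [508.5 259.4 164.8] [8.  3.8 9.4]
side 170 19 [509.1 260.1 175.1] [7.  5.7 8.8]
side 180 20 [508.6 259.7 184.7] [7.1 4.5 8.2]
side 190 22 [508.9 259.7 195.3] [7.5 4.6 8.7]
side 200 20 [508.9 260.  205.3] [7.1 5.  8.5]
side 210 20 [509.1 259.6 214.1] [7.4 4.7 8.7]
side 220 24 [509.  260.1 224.1] [7.5 4.4 8. ]
side 230 22 [509.3 261.3 235.5] [9.6 4.1 8.7]
side 240 30 [509.3 261.3 243.8] [11.7  6.8  8.6]
side 360.0091109245447 291.7680114408224
```

View pics/lift.png

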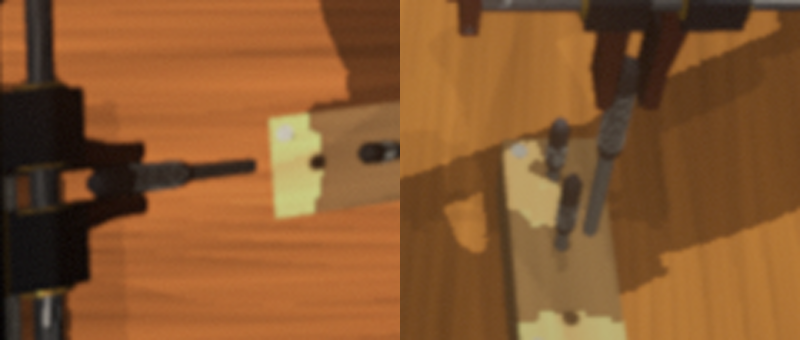

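The punch is out and hangs upright: pin axis at about TCP+(-0.1,-1.2) with under 0.5° of tilt. Both neighbours are undisturbed. Next, carry it over the cylinder.

Emit:
jog_arm(travel=[[0.006,-0.03,0],[0.015,-0.08,0],[0.025,-0.14,0],[0.037,-0.21,0],[0.05,-0.28,0],[0.06,-0.35,0],[0.072,-0.42,0],[0.085,-0.49,0],[0.097,-0.56,0],[0.11,-0.63,0]], dr=[[0,0,0],[0,0,0],[0,0,0],[0,0,0],[0,0,0],[0,0,0],[0,0,0],[0,0,0],[0,0,0],[0,0,0]])

```text
t: 6.25
ee_pos: [551.3, 3.5, 250.9]
orientation: [3.136, 0.177, -0.005]
ft_force: [0.2, -0.1, -1.7]
width: 11.4
```

Emit:
jog_arm(travel=[[0.013,-0.07,0],[0.026,-0.14,0],[0.039,-0.2,0],[0.049,-0.255,0],[0.057,-0.3,0],[0.062,-0.325,0],[0.065,-0.338,0],[0.066,-0.344,0],[0.066,-0.344,0],[0.066,-0.344,0]], dr=[[0,0,0],[0,0,0],[0,0,0],[0,0,0],[0,0,0],[0,0,0],[0,0,0],[0,0,0],[0,0,0],[0,0,0]])

```text
t: 7.25
ee_pos: [577.6, -133.4, 250.9]
orientation: [3.136, 0.179, -0.005]
ft_force: [0.1, -0.6, -0.4]
width: 11.0
```

```bash
cat > look.py <<'E'
from h import *
import sys
s=telemetry.get_obs(); print(s['ee_pos'],s['width'],s['ft_force'])
x,y,z=s['ee_pos']; ims=[]
for n in('top','side'):
    d=grab(n); w=pts(d); E=d['extrinsics']; p=w.reshape(-1,3)
    m=(np.abs(p[:,0]-x)<14)&(np.abs(p[:,1]-y)<14)&(p[:,2]>133)&(p[:,2]<z-25)
    q=p[m]; q=q[np.hypot(*(q[:,:2]-np.median(q[:,:2],0)).T)<7]
    f=np.polyfit(q[:,2],q[:,:2],1); print(n,'pin',len(q),'zmin',q[:,2].min().round(1),'mid',q.mean(0).round(2),'slope deg',np.degrees(f[0]).round(2))
    t=p[(np.hypot(p[:,0]-577.5,p[:,1]+135.2)<25)&(p[:,2]>122)&(p[:,2]<129)]
    c,r=cv2.minEnclosingCircle(t[:,:2].astype(np.float32)); print(n,'mouth',np.round(c,2),round(r,2),len(t),t.mean(0).round(2))
    c=E[:3,:3]@np.array([x,y,135])+E[:3,3]; u=int(d['fx']*c[0]/c[2]+d['cx']); v=int(d['fy']*c[1]/c[2]+d['cy'])
    ims.append(cv2.resize(d['pixels'][v-40:v+40,u-40:u+40,::-1],(400,400),interpolation=cv2.INTER_CUBIC)); print(n,'crop origin',u-40,v-40)
cv2.imwrite(sys.argv[1],np.hstack(ims))
E
python3 look.py pics/over.png
```

```text
[ 577.62966299 -133.40505002  250.89311304] 11.043676495794823 [ 0.13908133 -0.62818638 -0.35280816]
top pin 72 zmin 157.2 mid [ 576.48 -131.22  193.13] slope deg [ 0.17 -0.03]
top mouth [ 577.78 -136.03] 16.48 169 [ 577.13 -134.38  126.13]
top crop origin 321 193
side pin 115 zmin 155.6 mid [ 577.15 -131.29  191.16] slope deg [0.16 0.15]
side mouth [ 577.45 -135.47] 16.91 88 [ 577.2  -134.82  124.41]
side crop origin 281 107
```

View pics/over.png

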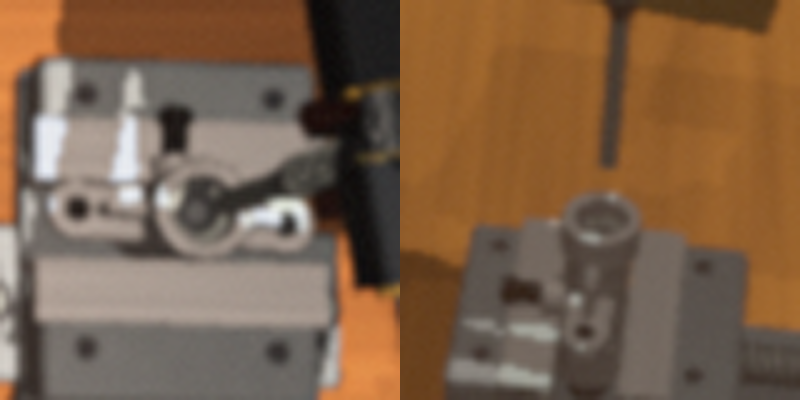

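Crops show the pin tip at (205,205) in the left panel, just above the mouth, and at (607,165) in the right, directly above the mouth at (600,215). Correcting for the visible side of the pin, its axis is at (577.25,-134.3) against the mouth at (577.6,-135.75). I'll shift by (+0.4,-1.4) and descend to just below the mouth.

Emit:
jog_arm(travel=[[0.001,-0.0036,0],[0.001,-0.0036,0],[0.001,-0.0036,-0.01],[0.001,-0.0036,-0.025],[0.001,-0.0036,-0.04],[0.001,-0.0036,-0.055],[0.001,-0.0036,-0.07],[0.001,-0.0036,-0.08],[0.001,-0.0036,-0.08],[0.001,-0.0036,-0.08]], dr=[[0,0,0],[0,0,0],[0,0,0],[0,0,0],[0,0,0],[0,0,0],[0,0,0],[0,0,0],[0,0,0],[0,0,0]])

```text
t: 8.35
ee_pos: [578.1, -134.9, 218.9]
orientation: [3.136, 0.179, -0.005]
ft_force: [-0.0, 0.5, -1.0]
width: 11.1
```

```bash
python3 look.py pics/in.png
```

```text
[ 578.13293121 -134.87913266  218.91975483] 11.103129696440062 [-0.00144223  0.47865132 -0.96801765]
top pin 55 zmin 134.0 mid [ 577.1  -132.8   164.99] slope deg [0.22 0.47]
top mouth [ 577.76 -136.17] 16.55 166 [ 577.13 -134.51  126.22]
top crop origin 321 193
side pin 94 zmin 133.1 mid [ 577.84 -132.67  164.6 ] slope deg [ 0.26 -0.48]
side mouth [ 578.64 -134.95] 17.37 84 [ 577.13 -132.9   124.95]
side crop origin 281 106
```

View pics/in.png

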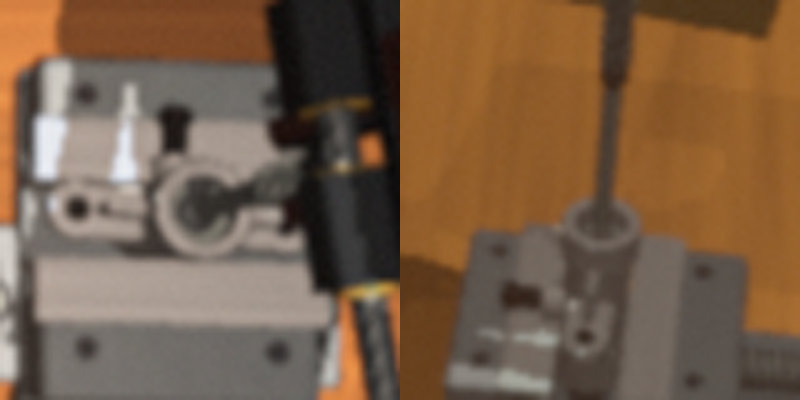

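The tip has entered the mouth with no contact force (left panel tip at ~(200,200), right ~(603,215)). It is centred to within about 0.5 mm. Going slowly down through the circlip.

Emit:
jog_arm(travel=[[0,0,-0.003],[0,0,-0.006],[0,0,-0.009],[0,0,-0.012],[0,0,-0.015],[0,0,-0.018],[0,0,-0.021],[0,0,-0.024],[0,0,-0.024],[0,0,-0.024]], dr=[[0,0,0],[0,0,0],[0,0,0],[0,0,0],[0,0,0],[0,0,0],[0,0,0],[0,0,0],[0,0,0],[0,0,0]])

```text
t: 9.45
ee_pos: [578.3, -134.9, 209.6]
orientation: [3.136, 0.179, -0.004]
ft_force: [-0.2, 0.2, -1.8]
width: 11.2
```

Emit:
jog_arm(travel=[[0,0,-0.002],[0,0,-0.004],[0,0,-0.006],[0,0,-0.008],[0,0,-0.01],[0,0,-0.01],[0,0,-0.01],[0,0,-0.01],[0,0,-0.01],[0,0,-0.01]], dr=[[0,0,0],[0,0,0],[0,0,0],[0,0,0],[0,0,0],[0,0,0],[0,0,0],[0,0,0],[0,0,0],[0,0,0]])

```text
t: 10.45
ee_pos: [578.4, -134.9, 205.7]
orientation: [3.136, 0.179, -0.004]
ft_force: [0.2, 0.6, 3.2]
width: 11.3
```

The force rose to about 4-5 N net, which matches the piston spring and not the rigid clip. Pressing on.

Emit:
jog_arm(travel=[[0,0,-0.003],[0,0,-0.006],[-0.0005,0,-0.009],[-0.0005,0,-0.012],[-0.0005,0,-0.015],[-0.0005,0,-0.018],[-0.0005,0,-0.0195],[-0.0005,0,-0.0195],[-0.0005,0,-0.0195],[-0.0005,0,-0.0195]], dr=[[0,0,0],[0,0,0],[0,0,0],[0,0,0],[0,0,0],[0,0,0],[0,0,0],[0,0,0],[0,0,0],[0,0,0]])

```text
t: 11.45
ee_pos: [578.3, -135.0, 198.0]
orientation: [3.136, 0.179, -0.004]
ft_force: [-0.3, 0.3, 5.6]
width: 11.1
```

```bash
python3 - <<'E'
from h import *
f=[]
s0=telemetry.get_obs()
for i in range(3):
    d=grab('side'); s=telemetry.get_obs(); f.append(s['ft_force'])
print(s['ee_pos'],s['width'],np.mean(f,0),s['t'])
w=pts(d).reshape(-1,3); x,y,z=s['ee_pos']
q=w[(np.hypot(w[:,0]-x,w[:,1]-y)<9)&(w[:,2]>131)&(w[:,2]<z)]
# pin/handle step height (75 above tip) from width
for z0 in range(165,190,3):
    k=q[(q[:,2]>=z0)&(q[:,2]<z0+3)]
    if len(k): print(z0,len(k),k.mean(0).round(1),np.ptp(k[:,0]).round(1))
for n in ('top','side'):
    d=grab(n); w=pts(d).reshape(-1,3)
    q=w[(np.hypot(w[:,0]-x,w[:,1]-y+1)<7.5)&(w[:,2]>133)&(w[:,2]<173)]
    print(n,len(q),q.mean(0).round(1),np.degrees(np.polyfit(q[:,2],q[:,:2],1)[0]).round(2))
E
python3 look.py pics/end.png
```

```text
[ 578.32409105 -134.96111252  198.02320729] 11.385205534703179 [-0.52416653 -0.01023608  5.5031103 ] 11.6
165 5 [ 577.9 -132.7  166.4] 5.9
168 4 [ 578.  -132.5  169.5] 5.9
171 5 [ 577.9 -132.5  172.6] 6.1
174 5 [ 578.1 -131.8  175.8] 6.1
177 2 [ 576.1 -130.7  179.4] 2.0
180 7 [ 578.4 -130.5  181.9] 9.9
183 8 [ 578.8 -132.1  184.3] 10.1
186 8 [ 578.  -132.1  187.2] 11.9
189 7 [ 578.2 -131.4  190.4] 11.9
top 34 [ 577.3 -132.8  153.7] [0.03 0.33]
side 57 [ 577.9 -133.   153. ] [0.55 1.34]
[ 578.33363665 -134.98270584  198.03310707] 11.301495508276837 [ 0.02621406 -0.02822615  5.45586469]
top pin 35 zmin 134.3 mid [ 577.18 -132.75  153.53] slope deg [0.61 0.45]
top mouth [ 577.83 -136.3 ] 16.53 163 [ 576.68 -134.17  126.19]
top crop origin 322 193
side pin 61 zmin 134.2 mid [ 577.84 -133.1   154.52] slope deg [ 0.13 -0.17]
side mouth [ 577.33 -135.2 ] 17.07 82 [ 577.64 -132.54  124.71]
side crop origin 280 106
```

View pics/end.png

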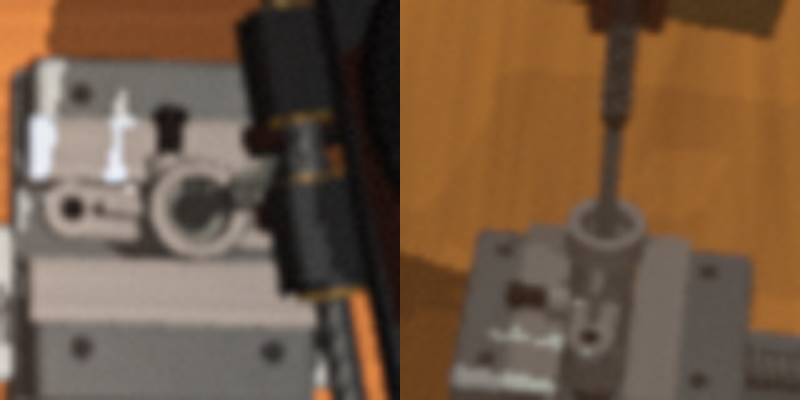

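The punch is upright and centred, with the gripper well clear. Force puts the piston about 9 mm down and kinematics says 10, so I'll add about 0.5 mm and average the force.

Emit:
jog_arm(travel=[[0,0,-0.0013],[0,0,-0.0013],[0,0,-0.0013],[0,0,-0.0013],[0,0,-0.0013],[0,0,-0.0013],[0,0,-0.0013],[0,0,-0.0013],[0,0,-0.0013],[0,0,-0.0013]], dr=[[0,0,0],[0,0,0],[0,0,0],[0,0,0],[0,0,0],[0,0,0],[0,0,0],[0,0,0],[0,0,0],[0,0,0]])

```text
t: 12.8
ee_pos: [578.5, -135.0, 197.7]
orientation: [3.136, 0.179, -0.003]
ft_force: [0.1, -1.0, 5.4]
width: 11.4
```

```bash
python3 - <<'E'
from h import *
f=[];p=[]
for i in range(16):
    imaging.get_image('side'); s=telemetry.get_obs(); f.append(s['ft_force']); p.append(s['ee_pos'])
print(np.mean(f,0),np.std(f,0),np.mean(p,0),s['width'],s['t'])
E
```

```text
[-0.1543638   0.09175885  5.53029105] [0.42097455 0.4614227  0.45250161] [ 578.46040682 -135.02510969  197.68920824] 11.391222184803917 13.6
```

```bash
python3 -c "
from workcell import ticket; print(ticket.close_job())"
```

```text
the job is handed in; nothing more can be done
None
```

The pin punch is pressed through the circlip on to the piston, and I handed the job in at about 13.6 s with the punch still gripped and holding there. The piston is about 9–10 mm down, though my two estimates of the depth disagree slightly.

- **Grip and position:** The last checks gave a finger opening of 11.4 mm. The pin axis was within about 0.5–1 mm of the bore centre. Most tilt fits came out under about 0.6°. One noisy side-view fit gave 1.3°, and a repeat of it gave 0.2°.
- **Depth:** From the arm's height the piston is about 10.3 mm down. From the averaged spring force (5.5 N, plus about 1 N for the punch's weight) it is about 9 mm. I added a small extra push of about 0.3 mm because of this, and did not resolve it further.
- **Surroundings:** No force reading showed contact with the rigid circlip or the cylinder, and the gripper stayed well above the cylinder. The other two punches looked undisturbed after the lift. I didn't re-check them, the pliers or the engine barrel at the end, but nothing came near the pliers or the barrel.

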